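# Feel for the empty pocket of the dust-flap rack and post a lens packet into it

### The job

The flat lens packet lying on the landing of the grey rack beside the edging machine has to be put away, but the flaps that keep grinding dust out hide which one of the four pockets is empty. First press the flaps well down with a fingertip, one after another, to feel which one gives way, leaving the packet lying on the landing meanwhile; then push the packet across the landing over that flap so that it tips in and drops right down and the flap shuts over it. Do not knock the spectacles or the dropper bottle about.

Things in the scene. Friction and masses are not known exactly. Their poses are not given: they have to be found in the camera images.
- deck (a point): Middle of the grey dust rack (fixed; 288 mm long in x, 140 mm in y), at the height of its deck, 96 mm above the table. x runs along the row of pockets, roughly away from the robot; y from the landing to the back rail; z up. At y = 12 to 58 mm lie the four pocket mouths under flush flaps; at 58 to 72 mm stands the back rail, 14 mm above the deck. An edging machine stands behind it.
- landing (a point): Middle of the landing, 40 mm to the -y side of the mouths' near edge (deck y = -28 mm), axes as the deck. The landing is the bare flat part of the deck, y = -68 to 12 mm, the full 288 mm long, its outer edges open, no kerb. Fins 10 mm high and 6 mm thick, with pointed noses that start 4 mm before the mouths, stand between the mouths and at both ends, 70 mm apart, and guide the packet in.
- mouth_1 (a point): Centre of pocket mouth 1 at deck height, fixed to the rack at deck x = -105 mm, y = 35 mm, axes as the deck (nearest the robot). Mouth: 64 mm in x between the fins, 46 mm in y. The pocket is 88 mm deep and reaches 31 mm back under the landing.
- flap_1 (a joint): Angle of the thin bare metal flap over pocket 1 (63 x 44 mm, hinged at the landing's edge, free edge at the back rail): 0 shut and flush, growing to 2 rad as it swings down. A weak spring shuts it; a few tenths of a newton open it. Over a full pocket it stops on the packets inside by about 0.15 rad (a fingertip sinks 1 to 6 mm); over the empty one a fingertip can sink 30 mm.
- mouth_2 (a point): Centre of pocket mouth 2 at deck height, fixed to the rack at deck x = -35 mm, y = 35 mm, axes as the deck (second). Mouth: 64 mm in x between the fins, 46 mm in y. The pocket is 88 mm deep and reaches 31 mm back under the landing.
- flap_2 (a joint): Angle of the thin bare metal flap over pocket 2 (63 x 44 mm, hinged at the landing's edge, free edge at the back rail): 0 shut and flush, growing to 2 rad as it swings down. A weak spring shuts it; a few tenths of a newton open it. Over a full pocket it stops on the packets inside by about 0.15 rad (a fingertip sinks 1 to 6 mm); over the empty one a fingertip can sink 30 mm.
- mouth_3 (a point): Centre of pocket mouth 3 at deck height, fixed to the rack at deck x = 35 mm, y = 35 mm, axes as the deck (third). Mouth: 64 mm in x between the fins, 46 mm in y. The pocket is 88 mm deep and reaches 31 mm back under the landing.
- flap_3 (a joint): Angle of the thin bare metal flap over pocket 3 (63 x 44 mm, hinged at the landing's edge, free edge at the back rail): 0 shut and flush, growing to 2 rad as it swings down. A weak spring shuts it; a few tenths of a newton open it. Over a full pocket it stops on the packets inside by about 0.15 rad (a fingertip sinks 1 to 6 mm); over the empty one a fingertip can sink 30 mm.
- mouth_4 (a point): Centre of pocket mouth 4 at deck height, fixed to the rack at deck x = 105 mm, y = 35 mm, axes as the deck (farthest from the robot). Mouth: 64 mm in x between the fins, 46 mm in y. The pocket is 88 mm deep and reaches 31 mm back under the landing.
- flap_4 (a joint): Angle of the thin bare metal flap over pocket 4 (63 x 44 mm, hinged at the landing's edge, free edge at the back rail): 0 shut and flush, growing to 2 rad as it swings down. A weak spring shuts it; a few tenths of a newton open it. Over a full pocket it stops on the packets inside by about 0.15 rad (a fingertip sinks 1 to 6 mm); over the empty one a fingertip can sink 30 mm.
- packet_center (a point): Centre of the loose paper lens packet: stiff flat slab, 60 x 58 x 9 mm, about 80 g, lying flat on the landing, this point 4 mm above the deck; its own x (60 mm side) roughly along the deck's y. Pushed over the empty pocket's flap up to the back rail, it outweighs the spring, tips and slides in by itself. Over a full pocket it stays on top.
- packet: The same packet; origin at the centre of its underside.
- specs_center (a point): Bystander: black folded spectacles, 129 mm long in y, 38 mm wide, 33 mm high, on the table beyond the rack's far end. The point is in their middle, 9 mm above the table.
- dropper_center (a point): Bystander: brown dropper bottle, 34 mm diameter, 102 mm tall, standing on the table beyond the rack's far end. The point is half-way up on its axis.

How it is judged:
On the way:
1. a flap has given way well down (more than 0.35 rad, 20 degrees) under a press while the packet still lies on the landing (value of joint any of flap_1, flap_2, flap_3, flap_4 above 0.35 rad and z of packet_center in the frame of deck between -0.004 and 0.02 m and y of packet_center in the frame of deck below 0 m), for 0.1 s.
At the end, for the whole second after the job is handed in: the packet is at rest inside a pocket of the rack, its centre at least 40 mm below the deck, and all four flaps are shut again (within 0.15 rad) (z of packet_center in the frame of deck between -0.096 and -0.04 m and y of packet_center in the frame of deck between -0.025 and 0.06 m and x of packet_center in the frame of deck between -0.144 and 0.144 m and value of joint each of flap_1, flap_2, flap_3, flap_4 below 0.15 rad and linear speed of packet below 0.03 m/s); the robot touches nothing.
It fails at once if the spectacles are shifted more than 30 mm (distance of specs_center from where it was at the start of the episode above 0.03 m).
It fails at once if the dropper bottle is shifted more than 30 mm or tipped (distance of dropper_center from where it was at the start of the episode above 0.03 m or angle between dropper_center's own z axis and vertical above 0.5 rad).
It also fails if it takes over 58 s, if anything falls off the work surface, if the arm or the gripper's body presses on something with over 40 N, if the wrist force passes 120 N, or if a joint passes its speed limit or range.

### The arm

A 6-joint arm with a two-finger parallel gripper is mounted at the origin on a cart in front of the work surface, level with it; the furniture and walls round the work are solid. World frame = base frame: x ahead of the robot, y to its left, z up, the work surface at z = 0. Lengths are in m, angles in rad, forces in N, time in s.
With the tool pointing down it reaches from about 0.375 to 0.9 m from the base axis. Payload 3.1 kg.
Tool frame: the origin (TCP) lies between the finger pads; the fingertips stand 11 mm ahead of it and the grasp point (between the pads) lies 8 mm behind it; z points along the fingers, y is the direction in which the jaws open and shut (so a half turn about z gives the same grasp; the last joint's range is limited). The gripper opens to 85 mm and grips with 20 to 120 N. Pads are 22 mm wide; open, the fingers measure 114 mm over their backs; the gripper's body (76 mm by 85 mm) begins 54 mm behind the grasp point. The pads swing forward as they close: fully open they stand 13 mm farther back than shut.
Start: joints at [-1.514, 0.527, 1.433, -0, 1.181, -0.178], TCP at [0.146, -0.608, 0.242] pointing down, gripper open.
Joint ranges: [-3.08, 3.08], [-0.75, 2.2], [0.22, 2.44], [-1.43, 4.57], [0, 2.65], [-2.85, 2.85]. Speed limits (rad/s): [2.79, 2.79, 3.14, 3.14, 3.14, 3.14].

### API

Orientations are given as a unit quaternion [x, y, z, w].
In Python, from station import manip gives the robot as it stands. The module is installed in compiled form; this text tells all that it offers.
- The arm moves only by the tool arm_command, never from a script. Its argument "rows" is a list of rows, each a list of 3 entries, a list of its own where there are three numbers: the shift along the world's x, y, z in mm, then the turn about the world's z in rad, then the closure, from -1 (fully open) to 1 (shut), so that 0 is half open. A call has 1 to 12 rows; each row shifts and turns the commanded pose from where the row before left it; what a row does not reach is not made up. A row lasts 1/8 s, in which the tool goes at most 62.5 mm and 10.7 degrees, less where a joint would pass 70% of its speed; a pose out of reach is approached as far as the arm can. A call with a gripper value outside its range is refused whole. The fingers move at their own pace and stop on an object; "squeeze" is the grip in N (left out, the last holds). Time passes only in rows, so rows that do not move let the fingers close. It gives the time, the measured TCP pose, the force and the opening at its end, in the units of the state.
- manip.sense(): the state, without advancing time (a new reading comes with each control period).
- manip.snapshot(name): name is "side" or "top"; returns the picture (400x640x3 uint8, blue, green, red); there is no depth.
- manip.get_calibration(name): a dict with "fovy" (degrees; the focal length in pixels is half the picture's height over the tangent of half this angle, whatever the lens; pixels are square), "cx", "cy" (the principal point, pixels), "R" (3x3) and "t" (3): a world point X has camera coordinates R X + t. Camera axes: x right, y down, z forward; pixel columns grow to the right and rows downward; lengths in m; the calibration is good to about 2 mm. A picture is of the moment at which its call begins. get_calibration takes no time and is no camera call.
- manip.sign_off(): hands the job in, once; it reports no verdict.
The state is a dict: "t": time; "q": joint angles; "qd": joint speeds; "tau": joint torques, N m; "tcp_pos": TCP position; "tool_rot": TCP orientation; "force": force on the tool from outside, world axes, zero at the start; "ft_torque": the same for the moment, N m; "finger_gap": opening from 0.0 (shut) to 1.0 (fully open).
Only numpy, scipy, OpenCV 4.12 (cv2) and the standard library are available. Lean on these libraries where they do the work, as an engineer would, in place of code of your own. Each camera call takes 0.05 s, during which the arm holds its last target.

## Working session

There is one attempt and no reset: what is moved stays moved. The work goes in short steps, Python scripts to look and compute and a tool call to move; the robot and the scene stay as the last step left them, time stands still between calls to the robot, and variables do not carry over. Pictures are saved under pics/ and viewed, and the job is handed in when it is done.

Besides the shell and the picture viewer there is one more tool, called after "Request:" as name(argument=value, ...) on one line, values as JSON. arm_command: Moves the arm, as the interface text tells. Its arguments: {"type":"object","properties":{"rows":{"type":"array","items":{"type":"array"}},"squeeze":{"type":"number"}},"required":["rows"]}

```bash
mkdir -p pics
python3 - <<'E'
from station import manip
import cv2
for n in("side","top"):
    cv2.imwrite(f"pics/{n}0.png",manip.snapshot(n)); print(n,manip.get_calibration(n))
print(manip.sense())
E
```

```text
side {'fovy': 50.51763948886823, 'cx': 323.6191406967918, 'cy': 203.97367621066525, 'R': array([[ 0.9965789 ,  0.08187084, -0.01129872],
       [ 0.02611463, -0.44164774, -0.89680839],
       [-0.07841251,  0.89344526, -0.44227485]]), 't': array([-0.5492117 ,  0.01103874,  1.08848412])}
top {'fovy': 51.02552067969428, 'cx': 320.2314028119302, 'cy': 202.79929365736024, 'R': array([[ 0.01878503, -0.99967756, -0.01708532],
       [-0.99214447, -0.01652419, -0.12400122],
       [ 0.12367892,  0.01928047, -0.99213497]]), 't': array([-0.16130891,  0.56765747,  0.89303425])}
{'t': 0.1, 'q': array([-1.51345612e+00,  5.28400471e-01,  1.43376991e+00,  5.61028109e-05,
        1.18141885e+00, -1.78511065e-01]), 'qd': array([ 8.07508670e-05, -1.78404588e-03, -3.23901425e-03,  2.59273990e-03,
       -5.52177773e-04,  2.99014010e-04]), 'tau': array([-8.53712063e-04, -4.43306851e+01, -1.78586429e+01, -1.84003716e-04,
        3.92546746e-03, -8.56645954e-06]), 'tcp_pos': array([ 0.14604455, -0.60705682,  0.24141606]), 'tool_rot': array([ 9.93055587e-01,  1.17641847e-01,  8.63380986e-05, -9.94885587e-04]), 'force': array([-0.51439864,  0.76132417, -0.25478918]), 'ft_torque': array([-0.0626971 ,  0.0084297 , -0.01016465]), 'finger_gap': 0.9960747169100352}
```

View pics/side0.png

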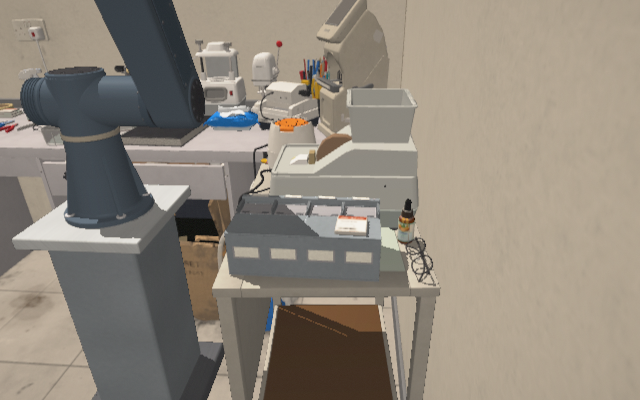

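View pics/top0.png

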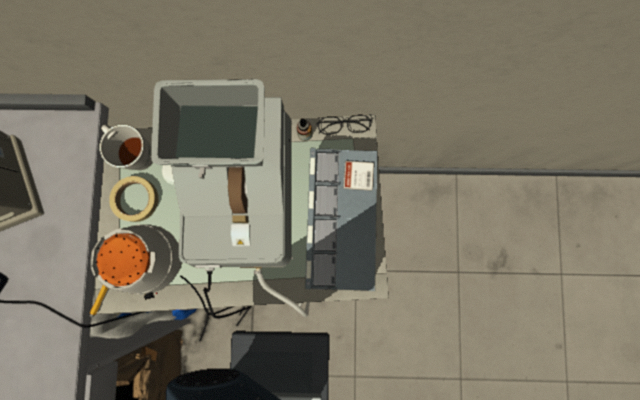

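The side view shows the rack with the packet at about (352,225). In the top view the rack spans u 307–380, v 150–290. The packet is at about (358,175), the bottle at (304,128) and the specs at (344,124). I'll zoom in for accurate corners.

Run:
```python
import cv2
a=cv2.imread("pics/top0.png")[100:300,280:400]; cv2.imwrite("pics/topz.png",cv2.resize(a,None,fx=3,fy=3,interpolation=cv2.INTER_CUBIC))
a=cv2.imread("pics/side0.png")[180:290,215:445]; cv2.imwrite("pics/sidez.png",cv2.resize(a,None,fx=3.4,fy=3.4,interpolation=cv2.INTER_CUBIC))
```

```text
(no output)
```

View pics/topz.png

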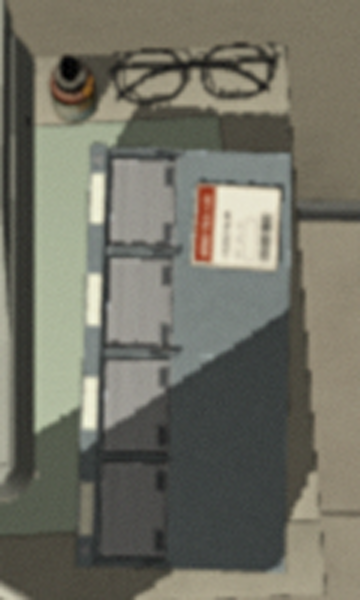

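View pics/sidez.png

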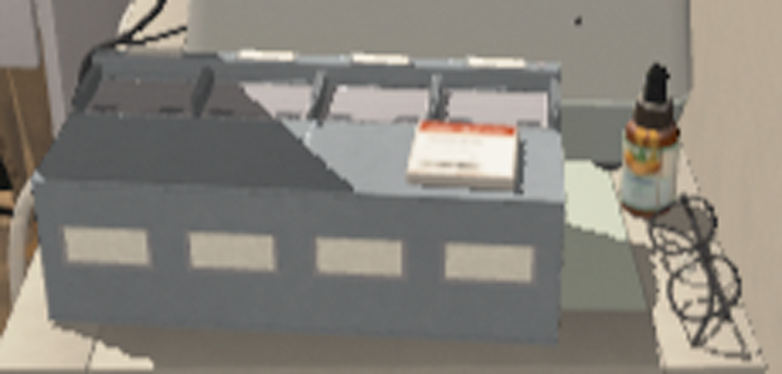

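```bash
cat > h.py <<'E'
from station import manip
import numpy as np, cv2
def ray(n,u,v):
    c=manip.get_calibration(n);f=200/np.tan(np.radians(c['fovy']/2));R=np.array(c['R']);t=np.array(c['t'])
    d=R.T@np.array([(u-c['cx'])/f,(v-c['cy'])/f,1]);return -R.T@t,d
def plane(n,u,v,z):
    o,d=ray(n,u,v);return o+d*(z-o[2])/d[2]
def tri(a,b):
    o1,d1=ray("top",*a);o2,d2=ray("side",*b);d1/=np.linalg.norm(d1);d2/=np.linalg.norm(d2)
    s=np.linalg.lstsq(np.c_[d1,-d2],o2-o1,rcond=None)[0];p=o1+s[0]*d1;q=o2+s[1]*d2
    return (p+q)/2,np.linalg.norm(p-q)
def T(x,y):return (280+(x-1)/3,100+(y-1)/3)
def S(x,y):return (215+(x-1.7)/3.4,180+(y-1.7)/3.4)
def proj(n,X):
    c=manip.get_calibration(n);f=200/np.tan(np.radians(c['fovy']/2));p=np.array(c['R'])@X+c['t']
    return f*p[0]/p[2]+c['cx'],f*p[1]/p[2]+c['cy']
E
python3 - <<'E'
from h import *
np.set_printoptions(precision=4,suppress=True)
pt=[(197,184),(277,184),(278,270),(192,264)];ps=[(517,124),(517,183),(408,180),(421,122)]
for a,b in zip(pt,ps):print("pk",*tri(T(*a),S(*b)),plane("top",*T(*a),.105))
print("farout",*tri(T(290,150),S(562,198)),plane("top",*T(290,150),.096))
print("nearout",*tri(T(284,570),S(38,180)),plane("top",*T(284,570),.096))
for nm,p,z in [("railfar",(94,145),.11),("railnear",(80,565),.11),("fin34",(180,250),.106),("fin23",(178,350),.106),("fin12",(168,457),.106)]:print(nm,plane("top",*T(*p),z))
print("fins mid ", [plane("top",*T(*p),.106) for p in [(140,152),(140,250),(138,352),(138,455),(135,557)]])
for nm,p,z in [("drop",(70,68),.102),("sp",(112,70),.02),("sp2",(277,70),.02)]:print(nm,plane("top",*T(*p),z))
E
```

```text
pk [ 0.6503 -0.2027  0.1053] 0.0019238563807868689 [ 0.6494 -0.2028  0.105 ]
pk [ 0.6512 -0.2583  0.0997] 0.00047502316085134844 [ 0.6502 -0.2577  0.105 ]
pk [ 0.5923 -0.2591  0.0996] 0.0019960336338921895 [ 0.5904 -0.2586  0.105 ]
pk [ 0.5955 -0.1999  0.1032] 0.0032665749860876624 [ 0.5936 -0.2     0.105 ]
farout [ 0.6753 -0.2676  0.0971] 0.00192720971902401 [ 0.6766 -0.2676  0.096 ]
nearout [ 0.3908 -0.2638  0.0951] 0.004170990962264702 [ 0.3889 -0.2643  0.096 ]
railfar [ 0.6746 -0.1315  0.11  ]
railnear [ 0.3905 -0.1284  0.11  ]
fin34 [ 0.603  -0.1917  0.106 ]
fin23 [ 0.5344 -0.1912  0.106 ]
fin12 [ 0.4624 -0.1855  0.106 ]
fins mid  [array([ 0.6711, -0.1632,  0.106 ]), array([ 0.6026, -0.1644,  0.106 ]), array([ 0.5326, -0.1642,  0.106 ]), array([ 0.4634, -0.1654,  0.106 ]), array([ 0.3962, -0.1646,  0.106 ])]
drop [ 0.7316 -0.1132  0.102 ]
sp [ 0.757 -0.14   0.02 ]
sp2 [ 0.7587 -0.2663  0.02  ]
```

Run:
```python
import cv2
a=cv2.imread("pics/top0.png")[70:280,140:310]; cv2.imwrite("pics/topm.png",cv2.resize(a,None,fx=2.8,fy=2.8,interpolation=cv2.INTER_CUBIC))
a=cv2.imread("pics/side0.png")[70:220,230:430]; cv2.imwrite("pics/sidem.png",cv2.resize(a,None,fx=3.5,fy=3.5,interpolation=cv2.INTER_CUBIC))
```

```text
(no output)
```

View pics/topm.png

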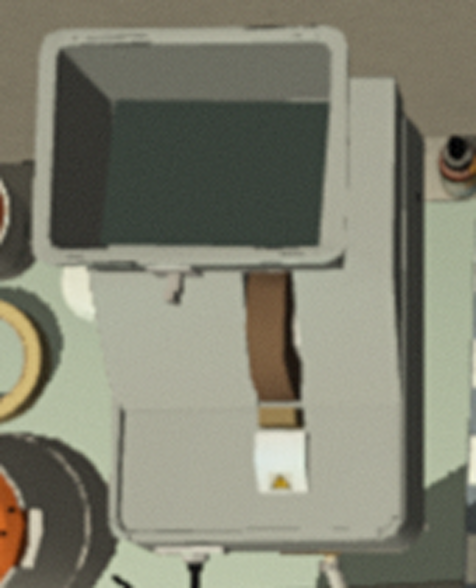

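View pics/sidem.png

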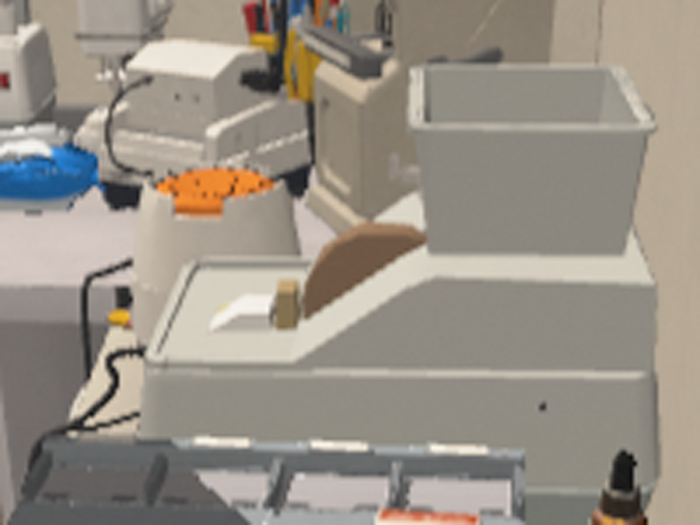

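Run:
```python
from h import *
np.set_printoptions(precision=3,suppress=True)
M=lambda x,y:(140+x/2.8,70+y/2.8);N=lambda x,y:(230+x/3.5,70+y/3.5)
print(*tri(M(405,535),N(148,365)));print(*tri(M(397,82),N(655,288)));print(*tri(M(347,262),N(640,130)))
```

```text
[ 0.446 -0.086  0.139] 0.005645194008385887
[ 0.751 -0.078  0.19 ] 0.0058481258898766385
[ 0.673 -0.063  0.269] 0.13296491628781426
```

Request:
arm_command(rows=[[[25,40,0],0.12,1],[[25,40,0],0.12,1],[[26,41,0],0.12,1],[[26,41,0],0.12,1],[[26,41,0],0.12,1],[[26,41,0],0.12,1],[[26,40,0],0.12,1],[[26,40,0],0.12,1],[[26,40,0],0.12,1],[[25,40,-10],0.12,1],[[25,40,-20],0.124,1],[[0,0,0],0,1]], squeeze=20)

```text
t: 1.6
tcp_pos: [0.4278, -0.1603, 0.2109]
tool_rot: [0.709, 0.705, -0.0, -0.002]
force: [-0.6, -0.2, -0.6]
finger_gap: -0.005
```

Request:
arm_command(rows=[[[0,-2,-50],0,1],[[0,0,-42],0,1],[[0,0,0],0,1],[[0,0,-7],0,1],[[0,0,-5],0,1],[[0,0,-2],0,1],[[0,0,0],0,1]])

```text
t: 2.48
tcp_pos: [0.4283, -0.1659, 0.1068]
tool_rot: [0.711, 0.703, 0.0, 0.001]
force: [-0.2, -0.5, -0.0]
finger_gap: -0.0
```

Run:
```python
from h import *
cv2.imwrite("pics/side1.png",manip.snapshot("side")[150:290,195:425]);s=manip.sense();print(s['force'],s['tcp_pos'])
```

```text
[-0.21982519  0.17366677  0.87625356] [ 0.42829026 -0.16582237  0.10677236]
```

View pics/side1.png

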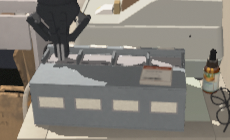

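Request:
arm_command(rows=[[[0,0,0],0,1],[[0,0,0],0,1]])

```text
t: 2.78
tcp_pos: [0.4281, -0.1657, 0.1065]
tool_rot: [0.711, 0.703, 0.0, 0.0]
force: [0.3, -0.1, -0.2]
finger_gap: -0.001
```

Request:
arm_command(rows=[[[0,0,-4],0,1],[[0,0,0],0,1],[[0,0,0],0,1]])

```text
t: 3.15
tcp_pos: [0.4284, -0.1658, 0.1049]
tool_rot: [0.711, 0.703, 0.0, 0.001]
force: [-4.0, 2.7, 27.1]
finger_gap: -0.003
```

Request:
arm_command(rows=[[[0,0,30],0,1],[[35,0,0],0,1],[[35,-1,0],0,1],[[0,0,0],0,1],[[0,0,-15],0,1],[[0,0,-9],0,1],[[0,0,-3],0,1],[[0,0,-3],0,1],[[0,0,0],0,1],[[0,0,0],0,1]])

```text
t: 4.4
tcp_pos: [0.4982, -0.1668, 0.1025]
tool_rot: [0.711, 0.703, 0.0, 0.0]
force: [0.2, 0.0, 0.7]
finger_gap: -0.001
```

Request:
arm_command(rows=[[[0,0,-3],0,1],[[0,0,-3],0,1],[[0,0,0],0,1]])

```text
t: 4.78
tcp_pos: [0.4979, -0.1665, 0.096]
tool_rot: [0.711, 0.703, -0.0, -0.0]
force: [-0.1, 0.3, -0.2]
finger_gap: 0.003
```

Pocket 2 gives way: the fingertip is 11 mm down with no force. I'll press deeper and check with a picture.

Request:
arm_command(rows=[[[0,0,-5],0,1],[[0,0,-5],0,1],[[0,0,-2],0,1],[[0,0,0],0,1],[[0,0,0],0,1]])

```text
t: 5.4
tcp_pos: [0.4981, -0.1667, 0.0843]
tool_rot: [0.711, 0.703, -0.0, -0.0]
force: [-0.0, 0.1, -0.3]
finger_gap: -0.002
```

Run:
```python
from h import *
a=manip.snapshot("side")[170:290,215:445];cv2.imwrite("pics/side2.png",cv2.resize(a,None,fx=3.4,fy=3.4));s=manip.sense();print(s['force'],s['tcp_pos'])
```

```text
[-0.04114006  0.04561323  0.27624522] [ 0.49808366 -0.16671287  0.08439709]
```

View pics/side2.png

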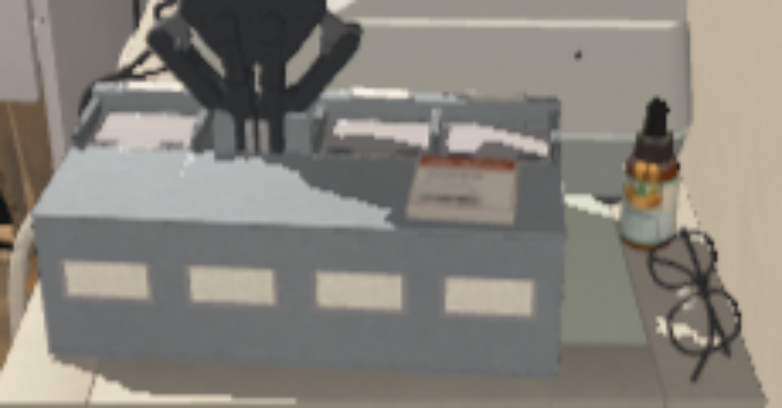

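Request:
arm_command(rows=[[[0,0,30],0,1],[[0,0,40],0,1],[[41,-21,0],0,-1],[[41,-22,0],0,-1],[[41,-22,0],0,-1],[[0,0,0],0,-1],[[0,0,0],0,-1],[[0,0,0],0,-1]])

```text
t: 6.45
tcp_pos: [0.6197, -0.2308, 0.1541]
tool_rot: [0.711, 0.703, -0.0, -0.001]
force: [0.6, 0.2, -0.2]
finger_gap: 1.001
```

Run:
```python
from h import *
a=manip.snapshot("side")[140:260,245:445];cv2.imwrite("pics/side3.png",cv2.resize(a,None,fx=3.4,fy=3.4))
a=manip.snapshot("top")[100:300,250:420];cv2.imwrite("pics/top3.png",cv2.resize(a,None,fx=2.8,fy=2.8));s=manip.sense();print(s['force'],s['tcp_pos'],s['finger_gap'])
```

```text
[ 0.17842888  0.79573757 -0.1409054 ] [ 0.62012768 -0.23104994  0.15439839] 1.0016005226908375
```

View pics/side3.png

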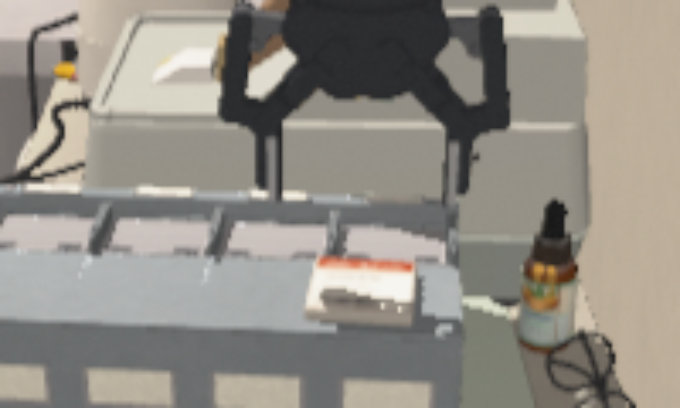

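View pics/top3.png

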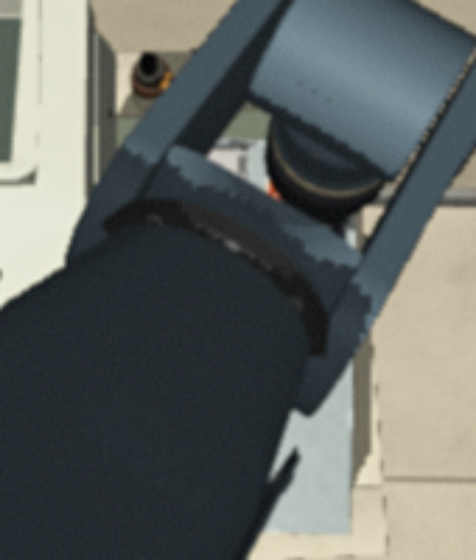

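The fingers are open and centred over the packet, with tips at side-zoom x 272 and 457 and the packet at about 365. I'll go down and grip it lightly.

Request:
arm_command(rows=[[[0,0,-25],0,-1],[[0,0,-15],0,-1],[[0,0,-8],0,-1],[[0,0,-5],0,-1],[[0,0,0],0,0],[[0,0,0],0,0.6],[[0,0,0],0,0.6],[[0,0,0],0,0.6]], squeeze=20)

```text
t: 7.55
tcp_pos: [0.6219, -0.2322, 0.1027]
tool_rot: [0.711, 0.703, 0.0, 0.001]
force: [-0.5, -0.6, 5.9]
finger_gap: 0.672
```

Run:
```python
from h import *
a=manip.snapshot("side")[140:260,245:445];cv2.imwrite("pics/side4.png",cv2.resize(a,None,fx=3.4,fy=3.4))
s=manip.sense();print(s['force'],s['tcp_pos'],s['finger_gap'])
```

```text
[0.71446365 0.54021812 6.74026053] [ 0.62191614 -0.23216028  0.10266155] 0.673375754115036
```

View pics/side4.png

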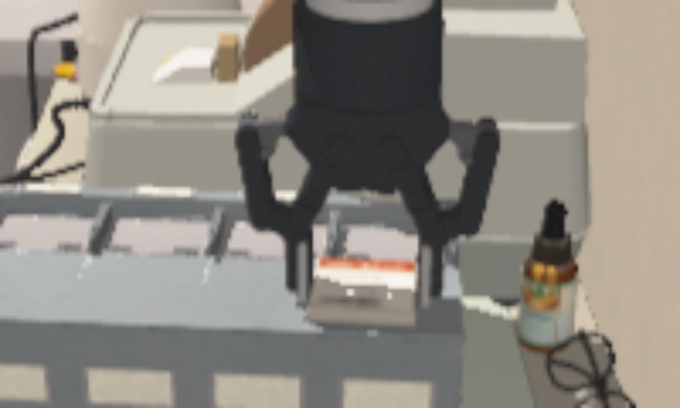

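Request:
arm_command(rows=[[[0,0,2],0,0.6],[[-20,0,0],0,0.6],[[-26,0,0],0,0.6],[[-26,1,0],0,0.6],[[-26,0,0],0,0.6],[[-20,0,0],0,0.6],[[-6,0,0],0,0.6],[[0,0,0],0,0.6],[[0,0,-1],0,0.6]])

```text
t: 8.72
tcp_pos: [0.4979, -0.231, 0.1026]
tool_rot: [0.711, 0.703, 0.0, 0.0]
force: [-1.9, 0.5, 8.5]
finger_gap: 0.672
```

Run:
```python
from h import *
a=manip.snapshot("side")[160:290,215:445];cv2.imwrite("pics/side5.png",cv2.resize(a,None,fx=3.4,fy=3.4))
s=manip.sense();print(s['force'],s['tcp_pos'],s['finger_gap'])
```

```text
[-0.36103494  0.51255741  3.14569968] [ 0.49793208 -0.2310014   0.10264183] 0.6736187007658543
```

View pics/side5.png

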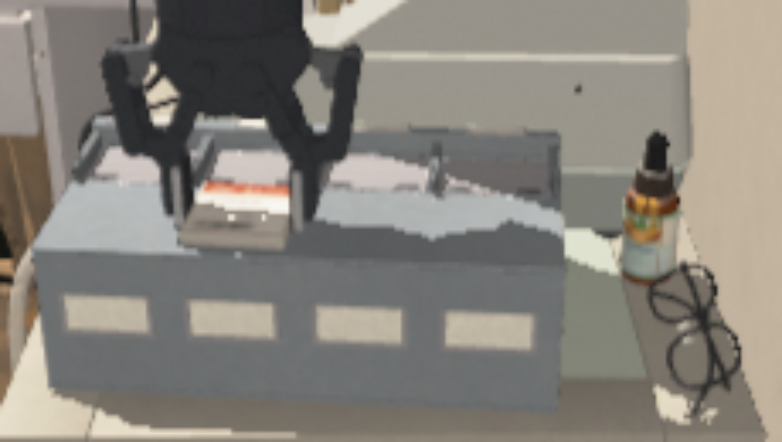

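Request:
arm_command(rows=[[[0,0,0],0,-1],[[0,0,0],0,-1],[[0,0,0],0,-1],[[0,0,30],0,-1],[[0,0,15],0,-1],[[0,-28,0],0,-1],[[0,-29,0],0,0.5],[[0,0,0],0,0.5],[[0,0,0],0,0.5],[[0,0,0],0,0.5]])

```text
t: 10.02
tcp_pos: [0.4967, -0.2864, 0.1471]
tool_rot: [0.711, 0.703, 0.0, -0.001]
force: [0.1, 0.7, 0.6]
finger_gap: 0.255
```

Run:
```python
from h import *
a=manip.snapshot("side")[140:270,215:445];cv2.imwrite("pics/side6.png",cv2.resize(a,None,fx=3.4,fy=3.4))
a=manip.snapshot("top")[100:300,250:420];cv2.imwrite("pics/top6.png",cv2.resize(a,None,fx=2.8,fy=2.8))
s=manip.sense();print(s['force'],s['tcp_pos'],s['finger_gap'])
```

```text
[ 0.10328171  0.13286868 -0.66777374] [ 0.49692475 -0.28669335  0.14722703] 0.25053557038411944
```

View pics/side6.png

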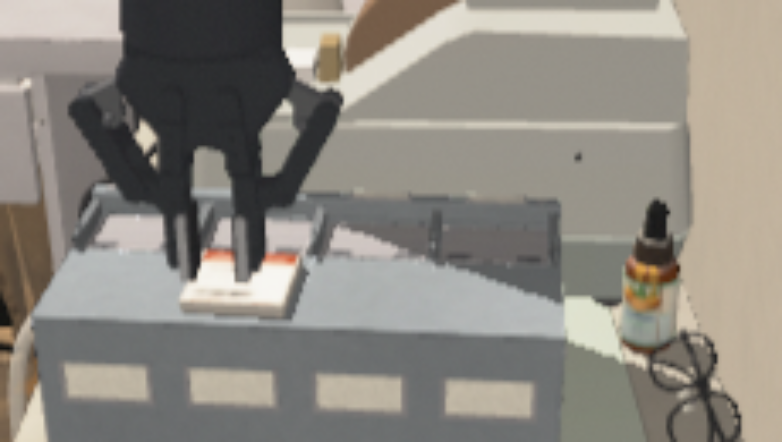

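View pics/top6.png

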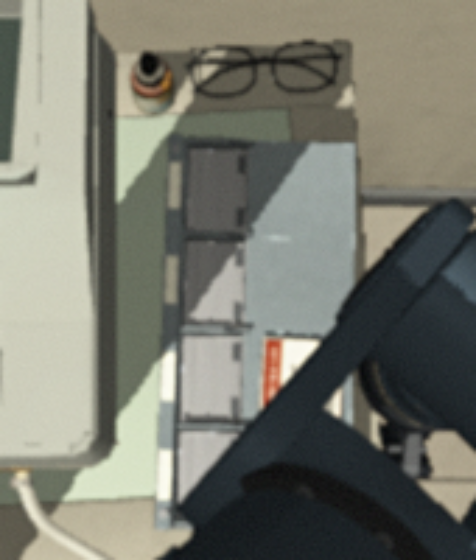

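Run:
```python
from h import *
np.set_printoptions(precision=4,suppress=True)
im=manip.snapshot("side")[140:270,215:445];a=im[60:105,35:120];cv2.imwrite("pics/s7.png",cv2.resize(a,None,fx=9,fy=9,interpolation=cv2.INTER_CUBIC))
im=manip.snapshot("top");a=im[180:260,300:400];cv2.imwrite("pics/t7.png",cv2.resize(a,None,fx=7,fy=7,interpolation=cv2.INTER_CUBIC))
```

```text
(no output)
```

View pics/s7.png

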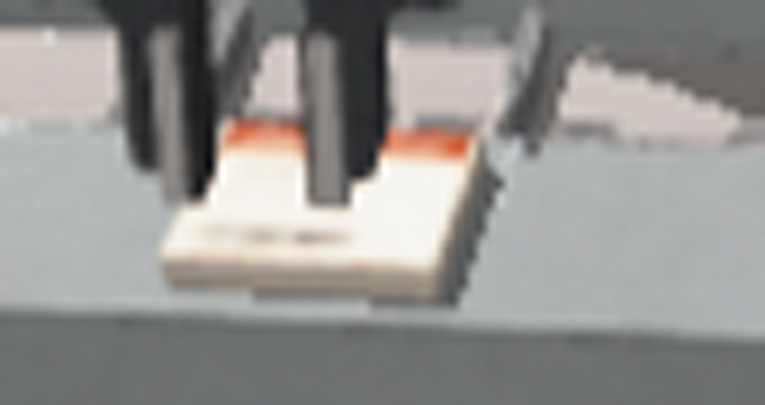

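View pics/t7.png

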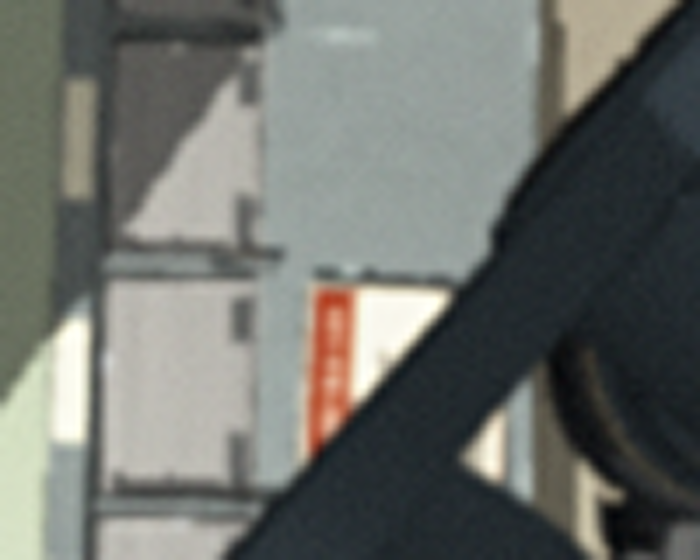

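Run:
```python
from h import *
np.set_printoptions(precision=4,suppress=True)
for p in [(225,120),(485,132),(435,268),(163,258)]:print(plane("side",250+p[0]/9,200+p[1]/9,.105))
for p in [(308,286),(450,290),(303,460),(507,470)]:print("t",plane("top",300+p[0]/7,180+p[1]/7,.105))
for p in [(510,130),(215,125)]:print("fin nose s",plane("side",250+p[0]/9,200+p[1]/9,.10))
for p in [(280,255),(280,493)]:print("fin nose t",plane("top",300+p[0]/7,180+p[1]/7,.10))
```

```text
[ 0.4739 -0.2014  0.105 ]
[ 0.5308 -0.2036  0.105 ]
[ 0.528  -0.2626  0.105 ]
[ 0.4725 -0.262   0.105 ]
t [ 0.5255 -0.2015  0.105 ]
t [ 0.525  -0.2426  0.105 ]
t [ 0.4753 -0.2007  0.105 ]
t [ 0.4735 -0.2592  0.105 ]
fin nose s [ 0.5348 -0.1929  0.1   ]
fin nose s [ 0.4701 -0.1944  0.1   ]
fin nose t [ 0.5348 -0.1934  0.1   ]
fin nose t [ 0.4658 -0.1943  0.1   ]
```

Request:
arm_command(rows=[[[1,0,-25],0,0.5],[[0,0,-14],0,0.5],[[0,10,0],0,0.5],[[0,8,0],0,0.5],[[0,8,0],0,0.5],[[0,8,0],0,0.5],[[0,6,0],0,0.5],[[0,0,0],0,0.5]])

```text
t: 11.22
tcp_pos: [0.498, -0.247, 0.1085]
tool_rot: [0.711, 0.703, 0.0, -0.0]
force: [0.3, 0.7, -0.3]
finger_gap: 0.251
```

Run:
```python
from h import *
a=manip.snapshot("side")[160:260,230:360];cv2.imwrite("pics/side8.png",cv2.resize(a,None,fx=6,fy=6,interpolation=cv2.INTER_CUBIC))
s=manip.sense();print(s['force'],s['tcp_pos'],s['finger_gap'])
```

```text
[0.9210014  0.97173982 0.09367977] [ 0.49801875 -0.24734827  0.10837861] 0.24659711328362108
```

View pics/side8.png

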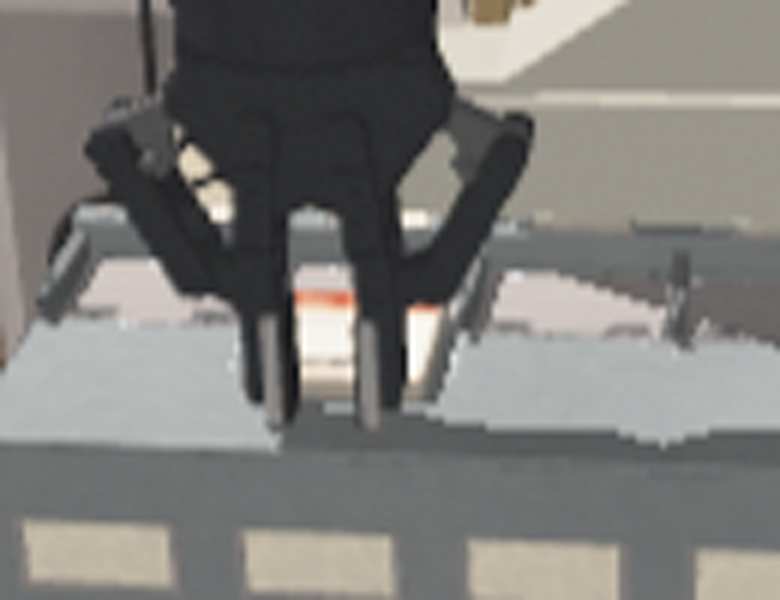

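The packet is entering between the fins squarely and without force, so I'll push on.

Request:
arm_command(rows=[[[0,6,0],0,0.5],[[0,6,0],0,0.5],[[0,6,0],0,0.5],[[0,6,0],0,0.5],[[0,6,0],0,0.5],[[0,4,0],0,0.5],[[0,0,0],0,0.5],[[0,0,0],0,0.5]])

```text
t: 12.28
tcp_pos: [0.4979, -0.2135, 0.1082]
tool_rot: [0.711, 0.703, -0.0, -0.0]
force: [0.1, -0.9, 0.7]
finger_gap: 0.249
```

Run:
```python
from h import *
a=manip.snapshot("side")[160:260,230:360];cv2.imwrite("pics/side9.png",cv2.resize(a,None,fx=6,fy=6,interpolation=cv2.INTER_CUBIC))
s=manip.sense();print(s['force'],s['tcp_pos'],s['finger_gap'])
```

```text
[0.56358508 0.79869018 0.2209449 ] [ 0.49797869 -0.21364669  0.1081961 ] 0.254147556066739
```

View pics/side9.png

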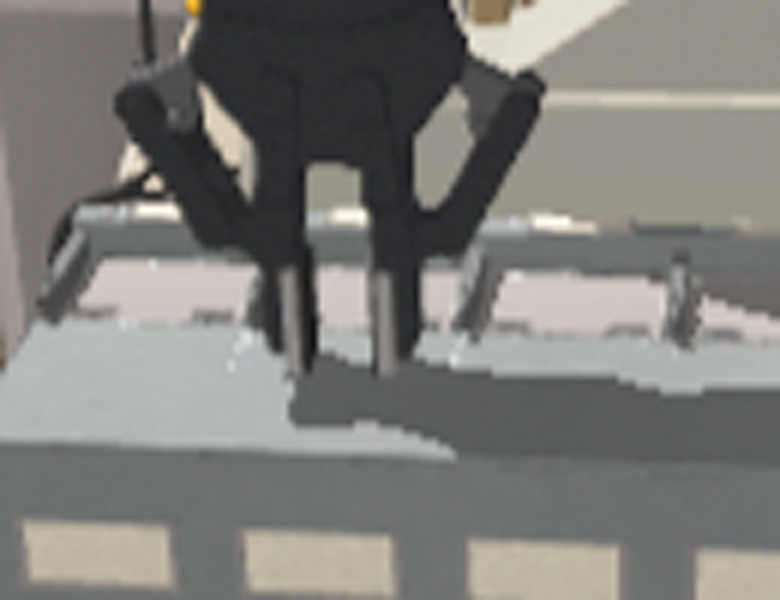

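The packet has dropped in and flap 2 is flush. I'll retreat and check.

Request:
arm_command(rows=[[[0,0,30],0,0.5],[[0,0,50],0,0.5],[[0,-40,20],0,0.5],[[0,-50,0],0,0.5],[[0,-50,0],0,0.5],[[0,-50,0],0,0.5],[[-20,-50,0],0,0.5],[[-20,-50,0],0,0.5],[[0,0,0],0,0.5],[[0,0,0],0,0.5]])

```text
t: 13.58
tcp_pos: [0.4576, -0.5031, 0.2077]
tool_rot: [0.711, 0.703, 0.001, -0.001]
force: [0.2, 0.1, -0.0]
finger_gap: 0.247
```

Run:
```python
from h import *
a=manip.snapshot("side")[170:290,215:445];cv2.imwrite("pics/side10.png",cv2.resize(a,None,fx=3.4,fy=3.4,interpolation=cv2.INTER_CUBIC))
a=manip.snapshot("top")[100:300,280:420];cv2.imwrite("pics/top10.png",cv2.resize(a,None,fx=3,fy=3,interpolation=cv2.INTER_CUBIC))
s=manip.sense();print(s['t'],s['force'],s['tcp_pos'])
```

```text
13.675 [ 0.06968261  0.05147633 -0.85012775] [ 0.45844309 -0.50205626  0.20807491]
```

View pics/side10.png

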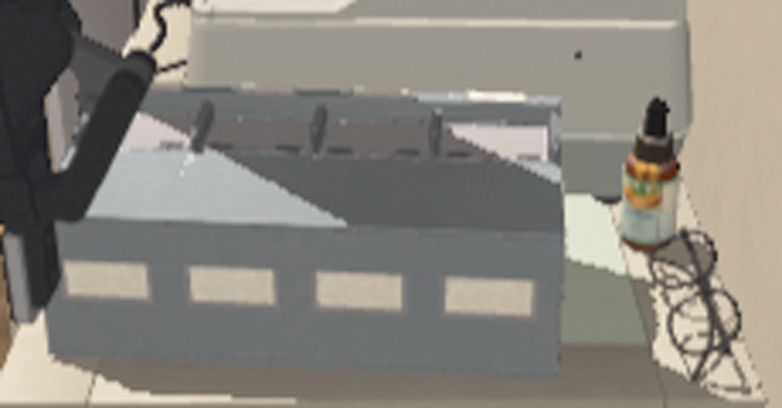

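View pics/top10.png

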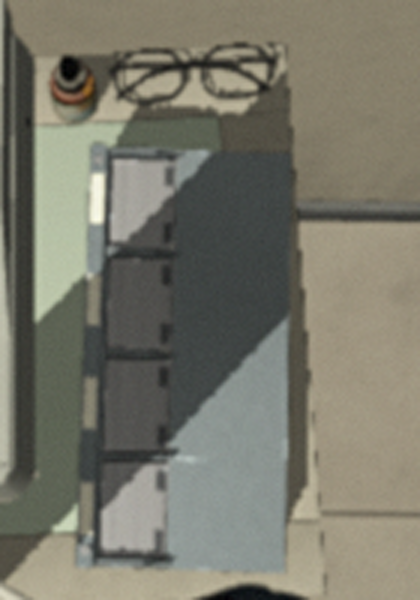

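The landing is bare and all four flaps are flush. The bottle (top zoom 70,75) and specs (195,72) haven't moved.

```bash
python3 -c "
from station import manip
print(manip.sign_off())"
```

```text
the job is handed in; nothing more can be done
None
```

The packet is in pocket 2, and I handed the job in at about 13.7 s; sign-off gives no verdict.

- **Finding the pocket:** Flap 1 stopped about 2 mm below the deck with 27 N on the fingertip, so that pocket is full. Flap 2 gave way, and the fingertip sank about 23 mm with no noticeable force while the packet still lay on the landing. I did not press flaps 3 and 4 after that.
- **Putting it away:** I gripped the packet lightly and raised it about 1 mm to carry it along the landing to mouth 2, rather than pushing it that part of the way. Then I let go and pushed it from behind over flap 2. It went in with no measurable resistance.
- **Last checks:** The side and top pictures show the landing bare, all four flaps flush, and the bottle and spectacles where they were. The arm was clear, with force readings of only about 1 N or less.
- **Not checked directly:** The packet's depth in the pocket can't be seen. I judged it from the packet being gone and the flap lying shut over it.
- **Disagreement:** Before the push, the two views differed by about 5 mm on where the packet sat along the row. I went by their average, and it passed between the fins freely.

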